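# Unscrew the gearbox filler cap

### The arm

A 7-joint arm with a two-finger parallel gripper is mounted at the origin on the work surface. World frame = base frame: x ahead of the robot, y to its left, z up, the work surface at z = 0. Lengths are in m, angles in rad, forces in N, time in s.
With the tool pointing down it reaches from about 0.425 to 0.875 m from the base axis. Payload 9.9 kg.
Tool frame: the origin (TCP) lies midway between the tips of the shut fingers; the grasp point (between the pads) lies 19 mm behind it; z points along the fingers, y is the direction in which the jaws open and shut (so a half turn about z gives the same grasp; the last joint's range is limited). The gripper opens to 85 mm and grips with 20 to 120 N. Pads are 22 mm wide; open, the fingers measure 114 mm over their backs; the gripper's body (76 mm by 85 mm) begins 54 mm behind the grasp point. The pads swing forward as they close: fully open they stand 13 mm farther back than shut.
Start: joints at [-1.369, 0.576, 0.025, 1.437, -0.015, 1.129, -0.057], TCP at [0.19, 0.648, 0.231] pointing down, gripper open.
Joint ranges: [-2.76, 2.76], [-0.34, 2.15], [-1.52, 1.57], [0.19, 2.46], [-1.09, 4.23], [0.17, 1.99], [-2.82, 2.82]. Speed limits (rad/s): [2.22, 2.22, 3.01, 3.01, 3.14, 3.14, 3.14].

### API

Orientations are given as a 3x3 rotation matrix whose columns are the frame's x, y, z axes.
In Python, from station import arm gives the robot as it stands.
- The arm moves only by the tool send_rows, never from a script. Its argument "plan" is a list of rows, each an object with "fingers": the opening, from -1 (shut) to 1 (fully open), so that 0 is half open; "slide": the shift along the tool's x, y, z as a fraction of full scale, a list of three; "yaw": the turn about the tool's z as a fraction of full scale. In form: [{"fingers": fingers, "slide": [dx, dy, dz], "yaw": yaw}, ...]. A call has 1 to 12 rows; each row is the pose to reach, as a shift and turn from the pose measured when the call began, along the tool's axes at that moment; what a row does not reach only later rows make up. Full scale, the value 1, is 250 mm for a shift and 2 rad for a turn. A row lasts 1/12 s, in which the tool goes at most 41.7 mm and 7.16 degrees, less where a joint would pass 70% of its speed; a pose out of reach is approached as far as the arm can. A call with a number of a shift or a turn outside -1 to 1 is refused whole. A call with a gripper value outside its range is refused whole. The fingers move at their own pace and stop on an object; "grip_force" is the grip in N (left out, the last holds). Time passes only in rows, so rows that repeat a pose let the fingers close. It gives the time, the measured TCP pose, the force and the opening at its end, in the units of the state.
- arm.get_obs(): the state, without advancing time (a new reading comes with each control period).
- arm.snapshot(name): name is "side" or "top" or "wrist"; returns the picture (480x640x3 uint8, red, green, blue); there is no depth.
- arm.camera_params(name): a dict with "vfov" (degrees; the focal length in pixels is half the picture's height over the tangent of half this angle, whatever the lens; pixels are square), "cx", "cy" (the principal point, pixels), "T" (4x4, takes a point from camera to world coordinates). Camera axes: x right, y down, z forward; pixel columns grow to the right and rows downward; lengths in m; the calibration is good to about 2 mm. A picture is of the moment at which its call begins: read the wrist's pose just before it. camera_params takes no time and is no camera call; for the wrist camera it gives the pose at the moment of the call.
- arm.finish_job(): hands the job in, once; it reports no verdict.
The state is a dict: "t": time; "q": joint angles; "qd": joint speeds; "joint_efforts": joint torques, N m; "tcp_pos": TCP position; "tool_rot": TCP orientation; "contact_force": force on the tool from outside, world axes, zero at the start; "moment": the same for the moment, N m; "width": opening from 0.0 (shut) to 1.0 (fully open).
Only numpy, scipy, OpenCV 4.12 (cv2) and the standard library are available. Lean on these libraries where they do the work, as an engineer would, in place of code of your own. Each camera call takes 0.05 s, during which the arm holds its last target. There are 200 camera calls.

### The job

The gearbox is due for an oil change: unscrew its filler cap, counter-clockwise seen from above and taking a fresh hold as often as needed, until the thread lets go, then lift it off without forcing it. Set it down gently, right way up as it sat on the gearbox, on the floor of the wide empty bay of the steel parts tray, and let go. Leave the bearing and the small shaft cap in the tray and the two angle-screwdriver heads on the bench where they lie.

Things in the scene. Friction and masses are not known exactly. Their poses are not given: they have to be found in the camera images.
- cap_center (a point): Filler cap: black plastic screw cap, upright, 32.5 mm high. Its upper 12 mm is a solid round knurled head of 48 mm diameter (the part to grip, 4 to 16 mm above this point); below it a 46 mm skirt with the internal thread. This point: on its axis, half-way up, 16.25 mm above the skirt's rim. About 0.09 kg. It starts screwed home, skirt on the seat.
- filler_seat (a point): On the filler neck's vertical axis, at the seat: the flat top of a round boss (58 mm diameter, 15 mm high) on the gearbox's lid, on which the closed cap's rim rests. The neck (37 mm over its thread) stands 19 mm above this point. Nothing else on the gearbox is higher than this point.
- gearbox: Grey cast right-angle gearbox, fixed on a steel base plate 200 x 160 x 12 mm; origin under the plate's centre, x towards the input shaft, which ends 113 mm out. Housing 130 x 96 mm, lid 125 mm above the bench. Filler boss at x = -20 mm, its seat 140 mm above the bench; small brass breather at x = 43 mm (to be left alone).
- cap: The same cap, origin on its axis at the skirt's rim, z up. Right-hand thread, lead 8 mm, play about 1.6 mm axially, 1.5 mm sideways: turned counter-clockwise from above it rises 8 mm a turn and comes free after 5.5 to 7 rad, 8 to 9 mm higher; until then the thread holds against a pull of 10 to 20 N. It turns easily if held centred, and stays where it is when let go.
- tray: Steel parts tray, fixed, 170 x 260 x 24 mm outside (x, y, z), walls 3 mm; origin under its centre. A 22 mm high divider along x at y = -45 mm makes a narrow bay (-y side, with a bearing and a small shaft cap in it) and a wide empty bay (+y side, 164 x 173 mm inside).
- tray_bay (a point): Centre of the floor of the tray's wide empty bay, on the floor's surface (3 mm above the bench). x across the tray, y along it: the bay reaches 82 mm in x and 85 mm in y either way from here.
- bearing_center (a point): Bystander: ball bearing, ring of 52 mm diameter, 15 mm high, lying in the tray's narrow bay; this is its centre.
- shaft_cap_center (a point): Bystander: small black shaft cap, 38 mm over its flange, 20 mm high, standing in the tray's narrow bay next to the bearing; its centre.
- driver_a_center (a point): Bystander: steel angle-screwdriver head, about 125 mm long, 38 mm high, lying in the strip between gearbox and tray; near its middle.
- driver_b_center (a point): Bystander: a second angle-screwdriver head of the same kind, farther from the robot; near its middle.
There are look-alikes about, which are no part of the job. Leave any purple look-alike of the cap alone.

How it is judged:
On the way:
1. the cap is off its thread and lifted upright clear of the neck (its rim 5 mm or more above the neck's top, i.e. its centre 40 mm above the seat) (z of cap_center in the frame of filler_seat above 0.04 m and angle between cap_center's own z axis and vertical below 0.35 rad), for 0.1 s.
At the end, for the whole second after the job is handed in: The cap stands right way up (within 0.12 rad) and at rest on the floor of the tray's wide bay (its centre 13 to 19.5 mm above the floor, within 61 mm in x and 64 mm in y of the bay's centre, that is anywhere on the bay's floor), released (x of cap_center in the frame of tray_bay between -0.061 and 0.061 m and y of cap_center in the frame of tray_bay between -0.064 and 0.064 m and z of cap_center in the frame of tray_bay between 0.013 and 0.0195 m and angle between cap_center's own z axis and vertical below 0.12 rad and linear speed of cap below 0.02 m/s and contact force between the fingers and cap below 0.1 N); the robot touches nothing.
It fails at once if the cap is torn at: more than 80 N between cap and gearbox (contact force between cap and gearbox above 80 N).
It fails at once if the cap is dropped into the tray (faster than 0.6 m/s close above its floor, a fall of about 18 mm) (z of cap_center in the frame of tray_bay below 0.045 m and horizontal distance between cap_center and tray_bay below 0.1 m and linear speed of cap above 0.6 m/s).
It fails at once if the bearing, the small shaft cap or an angle-screwdriver head is moved by more than 30 mm (distance of any of bearing_center, driver_a_center, driver_b_center, shaft_cap_center from where it was at the start of the episode above 0.03 m).
It also fails if it takes over 64 s, if anything falls off the work surface, if the arm or the gripper's body presses on something with over 40 N, if the wrist force passes 120 N, or if a joint passes its speed limit or range.

## Working session

There is one attempt and no reset: what is moved stays moved. The work goes in short steps, Python scripts to look and compute and a tool call to move; the robot and the scene stay as the last step left them, time stands still between calls to the robot, and variables do not carry over. Pictures are saved under pics/ and viewed, about 8 in all and at most 12, crops included, and the job is handed in when it is done.

Besides the shell and the picture viewer there is one more tool, called after "Emit:" by a JSON object that holds its "method" and its "body". send_rows: Moves the arm, as the interface text tells. Shift numbers are shares of 250 mm and turn numbers shares of 2 rad, none past 1 either way. Its arguments: {"type":"object","properties":{"plan":{"type":"array"},"grip_force":{"type":"number"}},"required":["plan"]}

```bash
mkdir -p pics
cat > h.py <<'E'
import numpy as np, cv2
from station import arm
def snap(n,f):
    im=arm.snapshot(n); cv2.imwrite('pics/'+f,cv2.cvtColor(im,cv2.COLOR_RGB2BGR)); return im
def ray(n,u,v):
    p=arm.camera_params(n); f=240/np.tan(np.radians(p['vfov'])/2); T=np.array(p['T'])
    d=T[:3,:3]@np.array([(u-p['cx'])/f,(v-p['cy'])/f,1]); return T[:3,3],d
def atz(n,u,v,z):
    o,d=ray(n,u,v); return o+d*(z-o[2])/d[2]
def proj(n,P):
    p=arm.camera_params(n); f=240/np.tan(np.radians(p['vfov'])/2); T=np.array(p['T'])
    c=T[:3,:3].T@(np.array(P)-T[:3,3]); return f*c[0]/c[2]+p['cx'],f*c[1]/c[2]+p['cy']
E
python3 - <<'E'
from h import *
np.set_printoptions(precision=4,suppress=True)
o=arm.get_obs();print(o['t'],o['tcp_pos'],o['tool_rot'],o['width'],o['contact_force'])
snap('top','top0.png');snap('side','side0.png')
for n in('top','side','wrist'):
    p=arm.camera_params(n);print(n,p['vfov'],p['cx'],p['cy'],np.array(p['T']))
E
```

```text
0.0 [0.1902 0.6472 0.2305] [[-0.9594  0.2819 -0.0004]
 [ 0.2819  0.9594 -0.0016]
 [-0.0001 -0.0016 -1.    ]] 0.9973013279291885 [-0.3268 -0.6036  0.0428]
top 44.09110119194868 326.2459911691223 244.95087762495 [[-0.0278 -0.9915  0.127   0.4216]
 [-0.9992  0.0313  0.0257 -0.0524]
 [-0.0294 -0.1262 -0.9916  1.1293]
 [ 0.      0.      0.      1.    ]]
side 45.29785679092591 314.0180874813079 238.7529715121469 [[ 0.9549 -0.2088  0.2109  0.336 ]
 [-0.296  -0.6171  0.7291 -0.7632]
 [-0.0221 -0.7587 -0.6511  0.7593]
 [ 0.      0.      0.      1.    ]]
wrist 68.48605944012986 321.4958174011708 239.190475716733 [[ 0.282   0.9128  0.2955  0.1144]
 [ 0.9594 -0.2677 -0.0886  0.6694]
 [-0.0017  0.3085 -0.9512  0.3723]
 [ 0.      0.      0.      1.    ]]
```

View pics/top0.png

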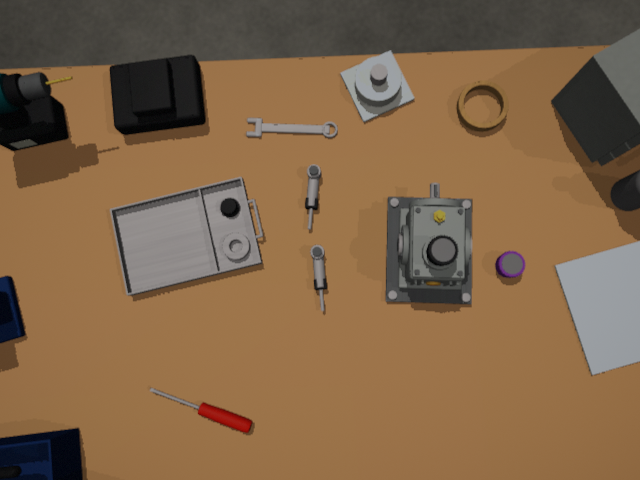

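View pics/side0.png

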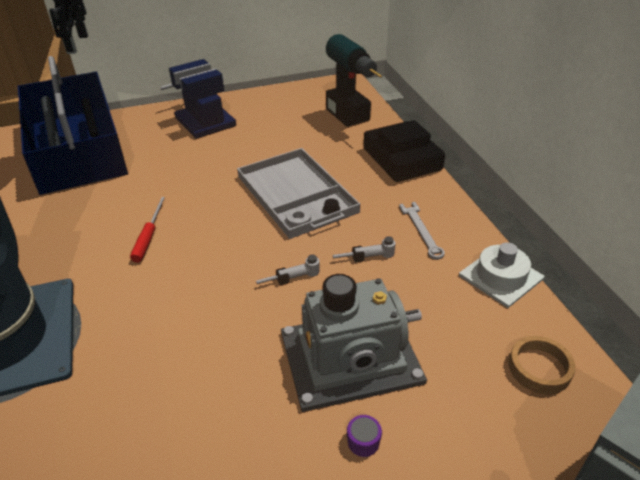

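Candidates: the black cap on the gearbox at top (441,251) / side (339,291); the purple look-alike at (510,264) / (364,435); the small shaft cap in the tray at (229,207). I choose the black one on the gearbox boss. Next I check it in a close crop.

Run:
```python
from h import *
a=cv2.imread('pics/top0.png');b=cv2.imread('pics/side0.png')
c1=cv2.resize(a[180:310,380:480],None,fx=4,fy=4,interpolation=cv2.INTER_CUBIC)
c2=cv2.resize(b[255:385,290:390],None,fx=4,fy=4,interpolation=cv2.INTER_CUBIC)
for c in (c1,c2):
    c[:]=np.clip(c*1.6,0,255)
    for i in range(0,520,40):
        cv2.line(c,(0,i),(4,i),(0,0,255),1)
        if i<400: cv2.line(c,(i,0),(i,4),(0,0,255),1)
cv2.imwrite('pics/crop0.png',np.hstack([c1,c2]))
```

```text
(no output)
```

View pics/crop0.png

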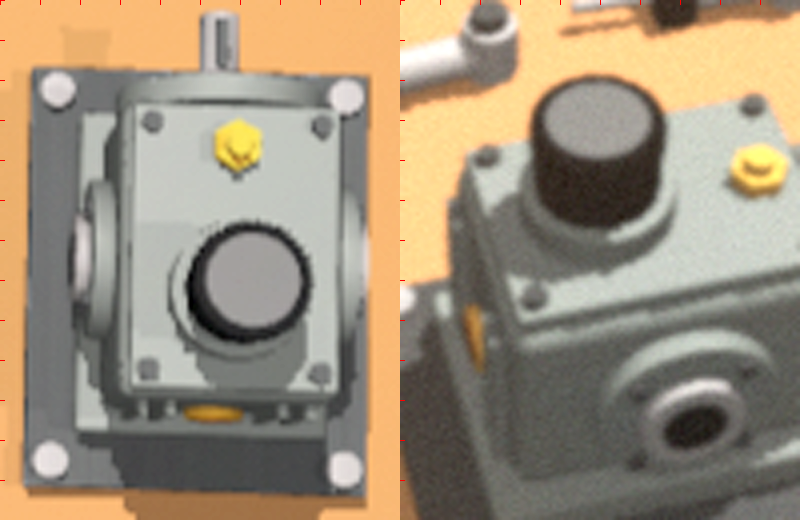

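The crop confirms a black knurled cap with a grey top on the gearbox boss. Its top centre is at top (443.4,249.4) and side (340.1,284.2), and the brass breather is clear of it.

Run:
```python
from h import *
np.set_printoptions(precision=4,suppress=True)
print(atz('top',443.4,249.4,.1725),atz('side',340.1,284.2,.1725))
for u,v in [(110,213),(245,180),(262,261),(130,294),(201,188),(216,275)]: print(u,v,atz('top',u,v,.024))
for u,v in [(433,185),(393,202),(467,203),(394,295),(466,297)]: print(u,v,atz('top',u,v,.012))
for n,u,v in [('top',314,172),('top',311,228),('top',317,252),('top',323,310)]: print(atz(n,u,v,.02))
o=arm.get_obs();print(o['t'],o['q'])
```

```text
[ 0.5309 -0.2168  0.1725] [ 0.5319 -0.2136  0.1725]
110 213 [0.6379 0.3886 0.024 ]
245 180 [0.6934 0.1284 0.024 ]
262 261 [0.5365 0.0979 0.024 ]
130 294 [0.4819 0.3477 0.024 ]
201 188 [0.6807 0.2132 0.024 ]
216 275 [0.5128 0.185  0.024 ]
433 185 [ 0.6739 -0.2311  0.012 ]
393 202 [ 0.6434 -0.1534  0.012 ]
467 203 [ 0.6367 -0.2938  0.012 ]
394 295 [ 0.4661 -0.1478  0.012 ]
466 297 [ 0.4585 -0.2817  0.012 ]
[ 0.7054 -0.0041  0.02  ]
[0.5969 0.0044 0.02  ]
[ 0.5508 -0.0058  0.02  ]
[ 0.4418 -0.0142  0.02  ]
0.1 [-1.3688  0.5764  0.0248  1.4378 -0.015   1.129  -0.0565]
```

Emit:
{"method": "send_rows", "body": {"plan": [{"fingers": 1, "slide": [-0.97, -0.465, 0], "yaw": 0.4}, {"fingers": 1, "slide": [-0.97, -0.465, 0], "yaw": 0.4}, {"fingers": 1, "slide": [-0.97, -0.465, 0], "yaw": 0.4}, {"fingers": 1, "slide": [-0.97, -0.465, 0], "yaw": 0.4}, {"fingers": 1, "slide": [-0.97, -0.465, 0], "yaw": 0.4}, {"fingers": 1, "slide": [-0.97, -0.465, 0], "yaw": 0.4}, {"fingers": 1, "slide": [-0.97, -0.465, 0], "yaw": 0.4}, {"fingers": 1, "slide": [-0.97, -0.465, 0], "yaw": 0.4}]}}

```text
t: 0.77
tcp_pos: [0.3949, 0.4624, 0.2309]
tool_rot: [[-0.456, 0.89, 0.002], [0.89, 0.456, -0.004], [-0.004, 0.0, -1.0]]
contact_force: [-0.1, 0.3, 0.3]
width: 0.999
```

```bash
cat >> h.py <<'E'
np.set_printoptions(precision=4,suppress=True)
def st():
    o=arm.get_obs();R=np.array(o['tool_rot']);print('t',o['t'],'tcp',o['tcp_pos'],'az',np.arctan2(R[1,0],R[0,0]),'tilt',R[2,2],'q',np.array(o['q']),'F',np.array(o['contact_force']),'M',np.array(o['moment']),'w',o['width']);return o
def go(P):
    o=arm.get_obs();print('slide to',P,np.array(o['tool_rot']).T@(np.array(P)-o['tcp_pos'])/.25)
E
python3 -c "
from h import *
st();go([.55,.25,.2305]);go([.531,-.215,.2305])"
```

```text
t 0.7667 tcp [0.3949 0.4624 0.2309] az 2.044673561086555 tilt -0.9999903828558886 q [-1.1092  0.4882  0.2606  1.6292 -0.1355  1.044  -0.3354] F [-0.121   0.3161  0.3126] M [ 0.0134  0.0511 -0.0255] w 0.9994399715302605
slide to [0.55, 0.25, 0.2305] [-1.039   0.1643  0.006 ]
slide to [0.531, -0.215, 0.2305] [-2.6593 -0.7521  0.0131]
```

Emit:
{"method": "send_rows", "body": {"plan": [{"fingers": 1, "slide": [-0.98, 0.1, 0], "yaw": 0.45}, {"fingers": 1, "slide": [-0.98, 0.1, 0], "yaw": 0.45}, {"fingers": 1, "slide": [-0.98, 0.1, 0], "yaw": 0.45}, {"fingers": 1, "slide": [-0.98, 0.1, 0], "yaw": 0.45}, {"fingers": 1, "slide": [-0.98, 0.1, 0], "yaw": 0.45}, {"fingers": 1, "slide": [-0.98, 0.1, 0], "yaw": 0.45}, {"fingers": 1, "slide": [-0.98, 0.1, 0], "yaw": 0.45}, {"fingers": 1, "slide": [-0.98, 0.1, 0], "yaw": 0.45}]}}

```text
t: 1.43
tcp_pos: [0.5303, 0.253, 0.2319]
tool_rot: [[0.424, 0.906, 0.002], [0.906, -0.424, -0.005], [-0.003, 0.004, -1.0]]
contact_force: [-0.1, 1.3, 0.8]
width: 1.001
```

```bash
python3 -c "
from h import *
st();go([.54,.0,.2305]);go([.531,-.215,.2305])"
```

```text
t 1.4333 tcp [0.5303 0.253  0.2319] az 1.1334349270888497 tilt -0.9999850469887582 q [-0.8658  0.4913  0.5277  1.6887 -0.2733  1.0362 -0.6867] F [-0.0951  1.2857  0.8122] M [0.0859 0.0697 0.0044] w 1.0006391686048386
slide to [0.54, 0.0, 0.2305] [-0.9004  0.4636  0.0107]
slide to [0.531, -0.215, 0.2305] [-1.6947  0.7952  0.0148]
```

Emit:
{"method": "send_rows", "body": {"plan": [{"fingers": 1, "slide": [-0.9, 0.46, 0], "yaw": 0.5}, {"fingers": 1, "slide": [-0.9, 0.46, 0], "yaw": 0.5}, {"fingers": 1, "slide": [-0.9, 0.46, 0], "yaw": 0.5}, {"fingers": 1, "slide": [-0.9, 0.46, 0], "yaw": 0.5}, {"fingers": 1, "slide": [-0.9, 0.46, 0], "yaw": 0.5}, {"fingers": 1, "slide": [-0.9, 0.46, 0], "yaw": 0.5}, {"fingers": 1, "slide": [-0.9, 0.46, 0], "yaw": 0.5}, {"fingers": 1, "slide": [-0.9, 0.46, 0], "yaw": 0.5}]}}

```text
t: 2.1
tcp_pos: [0.5391, -0.0027, 0.2335]
tool_rot: [[0.991, 0.134, 0.003], [0.134, -0.991, -0.005], [0.002, 0.006, -1.0]]
contact_force: [0.4, 0.9, -0.5]
width: 0.999
```

```bash
python3 -c "
from h import *
st();go([.531,-.215,.2305])"
```

```text
t 2.1 tcp [ 0.5391 -0.0027  0.2335] az 0.13465910582837215 tilt -0.9999808467182273 q [-0.6283  0.4836  0.8307  1.8151 -0.4084  1.0212 -1.0735] F [ 0.4342  0.8741 -0.464 ] M [ 0.0684  0.0395 -0.0334] w 0.9989252543164674
slide to [0.531, -0.215, 0.2305] [-0.146   0.8372  0.0165]
```

Emit:
{"method": "send_rows", "body": {"plan": [{"fingers": 1, "slide": [-0.146, 0.837, 0.016], "yaw": 0.5}, {"fingers": 1, "slide": [-0.146, 0.837, 0.016], "yaw": 0.5}, {"fingers": 1, "slide": [-0.146, 0.837, 0.016], "yaw": 0.5}, {"fingers": 1, "slide": [-0.146, 0.837, 0.016], "yaw": 0.5}, {"fingers": 1, "slide": [-0.146, 0.837, 0.016], "yaw": 0.5}, {"fingers": 1, "slide": [-0.146, 0.837, 0.016], "yaw": 0.5}, {"fingers": 1, "slide": [-0.146, 0.837, 0.016], "yaw": 0.5}, {"fingers": 1, "slide": [-0.146, 0.837, 0.016], "yaw": 0.5}, {"fingers": 1, "slide": [-0.146, 0.837, 0.016], "yaw": 0.5}, {"fingers": 1, "slide": [-0.146, 0.837, 0.016], "yaw": 0.5}]}}

```text
t: 2.93
tcp_pos: [0.5313, -0.214, 0.23]
tool_rot: [[0.652, -0.758, 0.002], [-0.758, -0.652, -0.005], [0.005, 0.002, -1.0]]
contact_force: [0.1, 0.1, 0.4]
width: 1.001
```

```bash
python3 -c "
from h import *
st();print(proj('wrist',[.531,-.215,.1725]));snap('wrist','w1.png')"
```

```text
t 2.9333 tcp [ 0.5313 -0.214   0.23  ] az -0.8606833370713849 tilt -0.9999842912954374 q [-0.3197  0.6376  1.0675  1.7408 -0.6098  1.1333 -1.4961] F [0.0587 0.0717 0.4346] M [-0.0131  0.0916 -0.0019] w 1.0007389719329505
(np.float64(322.4380444306103), np.float64(262.02046798035235))
```

View pics/w1.png

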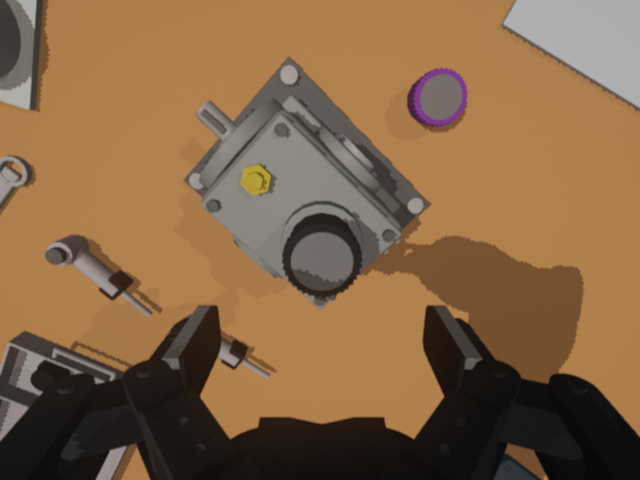

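The wrist view shows the cap between the fingers, with its top disc near (322,254) against a predicted (322,262). I'll refine that with a disc fit.

Run:
```python
from h import *
g=cv2.imread('pics/w1.png',0)
c=cv2.medianBlur(g,5)[200:310,270:375]
v=np.median(c[45:60,45:60]);print(v)
m=((abs(c.astype(int)-v))<12).astype(np.uint8)
n,l,s,ce=cv2.connectedComponentsWithStats(m)
k=l[53,53];print(s[k],ce[k]+[270,200])
u,w=ce[k]+[270,200]
P=atz('wrist',u,w,.1725);print(P)
for z in(.15,): pass
P=P.copy();P[2]=.2305
go(P)
```

```text
109.0
[  21   33   62   48 2191] [323.2136 256.3469]
[ 0.533  -0.2181  0.1725]
slide to [ 0.533  -0.2181  0.2305] [ 0.0167  0.0053 -0.0011]
```

Run:
```python
from h import *
im=cv2.imread('pics/w1.png');g=cv2.medianBlur(cv2.cvtColor(im,cv2.COLOR_BGR2GRAY),5)
print(g[205:305:4,323]);print(g[256,275:372:4])
m=(g[200:310,270:375]>78).astype(np.uint8)
n,l,s,ce=cv2.connectedComponentsWithStats(m,connectivity=4);k=l[53,53];print(s[k],ce[k]+[270,200])
cv2.imwrite('pics/w1c.png',cv2.resize(im[200:310,270:375],None,fx=5,fy=5,interpolation=cv2.INTER_CUBIC))
```

```text
[120 134  68  31  31  40  40 105 109 109 109 109 109 109 109 109 109 109
 109  72  72  70  37  48  83]
[127 127  49  41  82 110 110 109 109 109 109 109 109 109 109 108 108 108
 108 108  38  38  85  85  85]
[  21   32   62   51 2347] [323.0413 256.6178]
```

View pics/w1c.png

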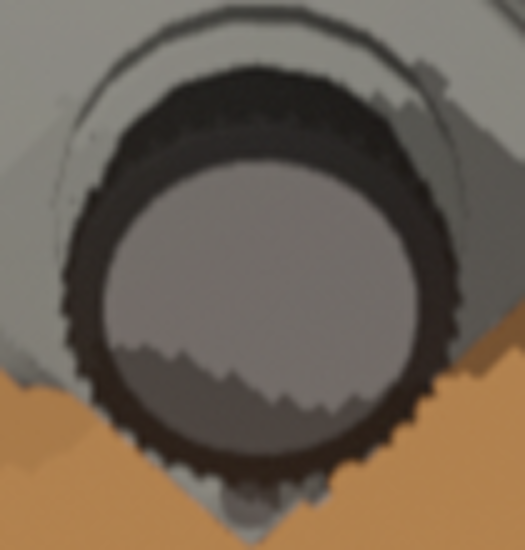

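Fine: the disc centre is at (321.9,261.2) against a predicted (322.4,262.0), so the cap axis is at (0.531,-0.2155). I'll descend and grip.

Emit:
{"method": "send_rows", "body": {"plan": [{"fingers": 1, "slide": [0.004, 0.005, 0.1], "yaw": 0.06}, {"fingers": 1, "slide": [0.004, 0.005, 0.2], "yaw": 0.12}, {"fingers": 1, "slide": [0.004, 0.005, 0.28], "yaw": 0.18}, {"fingers": 1, "slide": [0.004, 0.005, 0.344], "yaw": 0.24}, {"fingers": 1, "slide": [0.004, 0.005, 0.344], "yaw": 0.3}, {"fingers": 1, "slide": [0.004, 0.005, 0.344], "yaw": 0.3}, {"fingers": 1, "slide": [0.004, 0.005, 0.344], "yaw": 0.3}]}}

```text
t: 3.57
tcp_pos: [0.5313, -0.2159, 0.1442]
tool_rot: [[0.118, -0.993, 0.002], [-0.993, -0.118, -0.006], [0.006, -0.001, -1.0]]
contact_force: [-0.3, -0.2, 0.4]
width: 1.001
```

```bash
python3 -c "
from h import *
st();go([.531,-.2155,.144])"
```

```text
t 3.5667 tcp [ 0.5313 -0.2159  0.1442] az -1.4528467868673918 tilt -0.9999825590941345 q [-0.3183  0.8044  1.1317  1.8468 -0.8397  1.0601 -1.8715] F [-0.3188 -0.1585  0.4399] M [-0.0216  0.0147 -0.0051] w 1.0005365850848198
slide to [0.531, -0.2155, 0.144] [-0.0016  0.0012  0.0006]
```

Emit:
{"method": "send_rows", "body": {"plan": [{"fingers": -1, "slide": [0, 0, 0], "yaw": 0}, {"fingers": -1, "slide": [0, 0, 0], "yaw": 0}, {"fingers": -1, "slide": [0, 0, 0], "yaw": 0}, {"fingers": -1, "slide": [0, 0, 0], "yaw": 0}, {"fingers": -1, "slide": [0, 0, 0], "yaw": 0}, {"fingers": -1, "slide": [0, 0, 0], "yaw": 0}, {"fingers": -1, "slide": [0, 0, 0], "yaw": 0}, {"fingers": -1, "slide": [0, 0, 0], "yaw": 0}], "grip_force": 40}}

```text
t: 4.23
tcp_pos: [0.5316, -0.2159, 0.145]
tool_rot: [[0.119, -0.993, 0.003], [-0.993, -0.119, -0.005], [0.006, -0.002, -1.0]]
contact_force: [-2.1, 1.7, 5.2]
width: 0.549
```

```bash
python3 -c "
from h import *
st()"
```

```text
t 4.2333 tcp [ 0.5316 -0.2159  0.145 ] az -1.4511937198088327 tilt -0.9999821049994969 q [-0.3182  0.8027  1.1316  1.8463 -0.8389  1.0604 -1.8706] F [-2.1069  1.6566  5.2296] M [0.2609 0.1941 0.054 ] w 0.5488301018979421
```

Emit:
{"method": "send_rows", "body": {"plan": [{"fingers": -1, "slide": [0, 0, -0.0006], "yaw": -0.06}, {"fingers": -1, "slide": [0, 0, -0.0012], "yaw": -0.12}, {"fingers": -1, "slide": [0, 0, -0.0018], "yaw": -0.18}, {"fingers": -1, "slide": [0, 0, -0.0024], "yaw": -0.24}, {"fingers": -1, "slide": [0, 0, -0.003], "yaw": -0.3}, {"fingers": -1, "slide": [0, 0, -0.0036], "yaw": -0.36}]}}

```text
t: 4.73
tcp_pos: [0.5316, -0.2158, 0.1462]
tool_rot: [[0.749, -0.662, 0.003], [-0.662, -0.749, -0.005], [0.006, 0.002, -1.0]]
contact_force: [-0.6, -1.2, -1.9]
width: 0.546
```

```bash
python3 -c "
from h import *
st();go([.5313,-.2159,.145])"
```

```text
t 4.7333 tcp [ 0.5316 -0.2158  0.1462] az -0.7237422653598978 tilt -0.9999806391225373 q [-0.2482  0.7018  0.9383  1.8433 -0.6887  0.9543 -1.296 ] F [-0.6296 -1.2085 -1.8917] M [-0.0001  0.0287  0.0011] w 0.5459898384087933
slide to [0.5313, -0.2159, 0.145] [-0.0007  0.0011  0.0048]
```

Emit:
{"method": "send_rows", "body": {"plan": [{"fingers": -1, "slide": [0, 0, -0.0006], "yaw": -0.06}, {"fingers": -1, "slide": [0, 0, -0.0012], "yaw": -0.12}, {"fingers": -1, "slide": [0, 0, -0.0018], "yaw": -0.18}, {"fingers": -1, "slide": [0, 0, -0.0024], "yaw": -0.24}, {"fingers": -1, "slide": [0, 0, -0.003], "yaw": -0.3}, {"fingers": -1, "slide": [0, 0, -0.0036], "yaw": -0.36}, {"fingers": -1, "slide": [0, 0, -0.0042], "yaw": -0.42}, {"fingers": -1, "slide": [0, 0, -0.0048], "yaw": -0.48}, {"fingers": -1, "slide": [0, 0, -0.0054], "yaw": -0.54}, {"fingers": -1, "slide": [0, 0, -0.006], "yaw": -0.6}, {"fingers": -1, "slide": [0, 0, -0.0066], "yaw": -0.66}, {"fingers": -1, "slide": [0, 0, -0.0072], "yaw": -0.72}]}}

```text
t: 5.73
tcp_pos: [0.5321, -0.2152, 0.1484]
tool_rot: [[0.749, 0.662, 0.005], [0.662, -0.749, -0.005], [0.0, 0.007, -1.0]]
contact_force: [0.5, 1.7, -0.9]
width: 0.544
```

```bash
python3 -c "
from h import *
st();go([.5315,-.2158,.150])"
```

```text
t 5.7333 tcp [ 0.5321 -0.2152  0.1484] az 0.7240233297843068 tilt -0.9999776432503079 q [-0.0305  0.5645  0.5177  1.8342 -0.3631  0.8315 -0.1799] F [ 0.5197  1.7004 -0.8824] M [ 0.4697 -0.2749 -0.0582] w 0.5441820280636138
slide to [0.5315, -0.2158, 0.15] [-0.0033  0.0001 -0.0065]
```

Emit:
{"method": "send_rows", "body": {"plan": [{"fingers": -1, "slide": [-0.002, 0, -0.0004], "yaw": -0.06}, {"fingers": -1, "slide": [-0.002, 0, -0.0008], "yaw": -0.12}, {"fingers": -1, "slide": [-0.002, 0, -0.0012], "yaw": -0.18}, {"fingers": -1, "slide": [-0.002, 0, -0.0017], "yaw": -0.24}, {"fingers": -1, "slide": [-0.002, 0, -0.0022], "yaw": -0.3}, {"fingers": -1, "slide": [-0.002, 0, -0.0027], "yaw": -0.36}, {"fingers": -1, "slide": [-0.002, 0, -0.0032], "yaw": -0.42}, {"fingers": -1, "slide": [-0.002, 0, -0.0037], "yaw": -0.48}, {"fingers": -1, "slide": [-0.002, 0, -0.0042], "yaw": -0.54}, {"fingers": -1, "slide": [-0.002, 0, -0.0048], "yaw": -0.6}, {"fingers": -1, "slide": [-0.002, 0, -0.0054], "yaw": -0.66}, {"fingers": -1, "slide": [-0.002, 0, -0.006], "yaw": -0.72}]}}

```text
t: 6.73
tcp_pos: [0.5317, -0.2148, 0.1501]
tool_rot: [[-0.565, 0.825, 0.005], [0.825, 0.565, -0.004], [-0.006, 0.002, -1.0]]
contact_force: [-1.2, 3.4, -1.8]
width: 0.546
```

```bash
python3 -c "
from h import *
st();go([.5315,-.2158,.150])"
```

```text
t 6.7333 tcp [ 0.5317 -0.2148  0.1501] az 2.171690904032307 tilt -0.9999798394657888 q [ 0.2387  0.5096  0.0934  1.824  -0.0601  0.8048  0.9626] F [-1.2453  3.4022 -1.8454] M [ 0.6322  0.0775 -0.0434] w 0.5458558146491816
slide to [0.5315, -0.2158, 0.15] [-0.003  -0.0029  0.0004]
```

Emit:
{"method": "send_rows", "body": {"plan": [{"fingers": -1, "slide": [-0.003, -0.003, -0.0004], "yaw": -0.06}, {"fingers": -1, "slide": [-0.003, -0.003, -0.0008], "yaw": -0.12}, {"fingers": -1, "slide": [-0.003, -0.003, -0.0014], "yaw": -0.18}, {"fingers": -1, "slide": [-0.003, -0.003, -0.002], "yaw": -0.24}, {"fingers": -1, "slide": [-0.003, -0.003, -0.0026], "yaw": -0.3}, {"fingers": -1, "slide": [-0.003, -0.003, -0.0032], "yaw": -0.36}, {"fingers": -1, "slide": [-0.003, -0.003, -0.0038], "yaw": -0.42}, {"fingers": -1, "slide": [-0.003, -0.003, -0.0044], "yaw": -0.48}, {"fingers": -1, "slide": [-0.003, -0.003, -0.005], "yaw": -0.54}, {"fingers": -1, "slide": [-0.003, -0.003, -0.0056], "yaw": -0.6}, {"fingers": -1, "slide": [-0.003, -0.003, -0.0062], "yaw": -0.66}, {"fingers": -1, "slide": [-0.003, -0.003, -0.0068], "yaw": -0.72}]}}

```text
t: 7.73
tcp_pos: [0.5312, -0.216, 0.1521]
tool_rot: [[-0.888, -0.459, 0.005], [-0.459, 0.888, -0.005], [-0.003, -0.006, -1.0]]
contact_force: [-0.3, 0.7, -1.1]
width: 0.547
```

```bash
python3 -c "
from h import *
st();go([.5315,-.2158,.150])"
```

```text
t 7.7333 tcp [ 0.5312 -0.216   0.1521] az -2.664517981477921 tilt -0.9999761792831998 q [ 0.5133  0.5161 -0.3171  1.8118  0.2124  0.8405  2.1413] F [-0.2817  0.7137 -1.0508] M [0.0461 0.0309 0.0278] w 0.5465437138851456
slide to [0.5315, -0.2158, 0.15] [-0.0013  0.0004  0.0084]
```

Emit:
{"method": "send_rows", "body": {"plan": [{"fingers": 0.7, "slide": [0, 0, 0], "yaw": 0}, {"fingers": 0.7, "slide": [0, 0, 0], "yaw": 0}, {"fingers": 0.7, "slide": [0, 0, 0], "yaw": 0}, {"fingers": 0.7, "slide": [0, 0, 0], "yaw": 0}]}}

```text
t: 8.07
tcp_pos: [0.5313, -0.2162, 0.1523]
tool_rot: [[-0.89, -0.457, 0.006], [-0.457, 0.89, -0.005], [-0.003, -0.007, -1.0]]
contact_force: [-0.3, -0.3, -0.3]
width: 0.85
```

Emit:
{"method": "send_rows", "body": {"plan": [{"fingers": 0.7, "slide": [0, 0, 0], "yaw": 0.06}, {"fingers": 0.7, "slide": [0, 0, 0], "yaw": 0.12}, {"fingers": 0.7, "slide": [0, 0, 0], "yaw": 0.18}, {"fingers": 0.7, "slide": [0, 0, 0], "yaw": 0.24}, {"fingers": 0.7, "slide": [0, 0, 0], "yaw": 0.3}, {"fingers": 0.7, "slide": [0, 0, 0], "yaw": 0.36}, {"fingers": 0.7, "slide": [0, 0, 0], "yaw": 0.42}, {"fingers": 0.7, "slide": [0, 0, 0], "yaw": 0.48}, {"fingers": 0.7, "slide": [0, 0, 0], "yaw": 0.54}, {"fingers": 0.7, "slide": [0, 0, 0], "yaw": 0.6}, {"fingers": 0.7, "slide": [0, 0, 0], "yaw": 0.66}, {"fingers": 0.7, "slide": [0, 0, 0], "yaw": 0.72}]}}

```text
t: 9.07
tcp_pos: [0.5315, -0.216, 0.1525]
tool_rot: [[-0.563, 0.827, 0.006], [0.827, 0.563, -0.005], [-0.008, 0.002, -1.0]]
contact_force: [-0.3, -0.9, -0.3]
width: 0.852
```

Emit:
{"method": "send_rows", "body": {"plan": [{"fingers": 0.7, "slide": [0, 0, 0], "yaw": 0.06}, {"fingers": 0.7, "slide": [0, 0, 0], "yaw": 0.12}, {"fingers": 0.7, "slide": [0, 0, 0], "yaw": 0.18}, {"fingers": 0.7, "slide": [0, 0, 0], "yaw": 0.24}, {"fingers": 0.7, "slide": [0, 0, 0], "yaw": 0.3}, {"fingers": 0.7, "slide": [0, 0, 0], "yaw": 0.36}, {"fingers": 0.7, "slide": [0, 0, 0], "yaw": 0.42}, {"fingers": 0.7, "slide": [0, 0, 0], "yaw": 0.48}, {"fingers": 0.7, "slide": [0, 0, 0], "yaw": 0.54}, {"fingers": 0.7, "slide": [0, 0, 0], "yaw": 0.6}, {"fingers": 0.7, "slide": [0, 0, 0], "yaw": 0.66}, {"fingers": 0.7, "slide": [0, 0, 0], "yaw": 0.72}]}}

```text
t: 10.07
tcp_pos: [0.5318, -0.2158, 0.1528]
tool_rot: [[0.751, 0.66, 0.007], [0.66, -0.751, -0.005], [0.002, 0.008, -1.0]]
contact_force: [0.9, 0.6, 0.5]
width: 0.85
```

Run:
```python
from h import *
st();go([.5315,-.2155,.152])
snap('side','side1.png')
b=cv2.imread('pics/side1.png')
print(proj('side',[.531,-.2155,.1725]),proj('side',[.531,-.2155,.1795]))
a=cv2.imread('pics/side0.png')
f=lambda x:cv2.resize(x[230:360,270:400],None,fx=3,fy=3,interpolation=cv2.INTER_CUBIC)
cv2.imwrite('pics/side1c.png',np.clip(np.hstack([f(a),f(b)])*1.5,0,255).astype(np.uint8))
```

```text
t 10.0667 tcp [ 0.5318 -0.2158  0.1528] az 0.721196370236578 tilt -0.9999629868737502 q [-0.0279  0.5567  0.5139  1.8315 -0.3543  0.8368 -0.19  ] F [0.881  0.5712 0.5089] M [-0.011   0.0425 -0.0007] w 0.8500279932358554
slide to [0.5315, -0.2155, 0.152] [-0.0002 -0.0017  0.0031]
(np.float64(339.94630952756245), np.float64(285.2222823987201)) (np.float64(339.9820440939163), np.float64(281.7468852524143))
```

View pics/side1c.png

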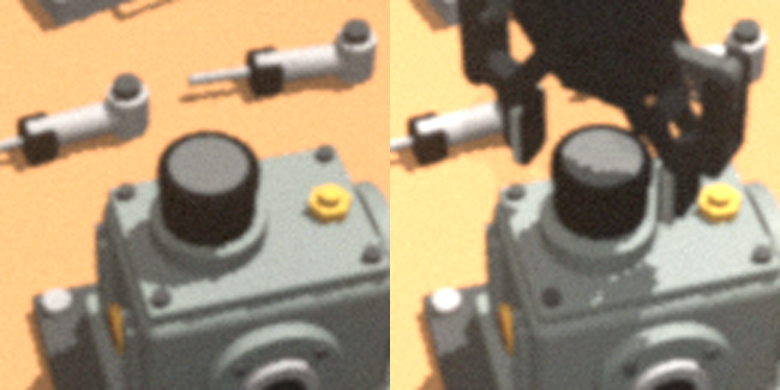

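Run:
```python
from h import *
a=cv2.imread('pics/side0.png',0);b=cv2.imread('pics/side1.png',0)
f=lambda x:cv2.resize(cv2.GaussianBlur(x,(0,0),.7)[265:320,315:365],None,fx=12,fy=12,interpolation=cv2.INTER_CUBIC)
h=np.clip(np.hstack([f(a),f(b)][:2]).astype(float)*1.8,0,255)[:, :]
h=cv2.resize(h,(800,440),interpolation=cv2.INTER_AREA)
for i in range(0,440,20): cv2.line(h,(0,i),(800,i),255 if i%100==0 else 128,1)
cv2.imwrite('pics/cmp.png',h)
for x in(335,340,345):
    print('a',a[268:284,x],'b',b[268:284,x])
    print('bottom a',a[300:316,x],'b',b[300:316,x])
```

```text
a [147 145 149 144 143 122  79  65  88  98 102 100 102 100 102 102] b [155 151 143 116  78  69 101 114 118 115 111 113 115 113 116 116]
bottom a [28 24 23 21 26 26 25 27 27 27 25 42 56 68 68 65] b [23 26 26 24 28 23 23 23 37 56 69 78 76 78 77 69]
a [146 146 150 144 140 113  72  76  93 101 103 101 103 103 103 102] b [152 152 139  95  63  95 111 116 115 115 114 118 114 116 114 112]
bottom a [25 25 24 27 28 24 21 25 25 23 24 32 50 62 68 69] b [21 21 24 24 28 25 24 22 32 38 61 78 79 80 81 74]
a [148 149 150 147 146 136 104  68  71  88 102 101 101 101 101 103] b [152 154 150 117  75  63  89 104 105 108 113 114 114 115 114 115]
bottom a [ 26  26  25  27  22  28  28  26  23  18  46  78 101 118 106  81] b [ 27  27  28  21  24  25  22  24  34  46  66  90 105 105  88  71][ WARN:0@0.477] global loadsave.cpp:1063 imwrite_ Unsupported depth image for selected encoder is fallbacked to CV_8U.
```

View pics/cmp.png

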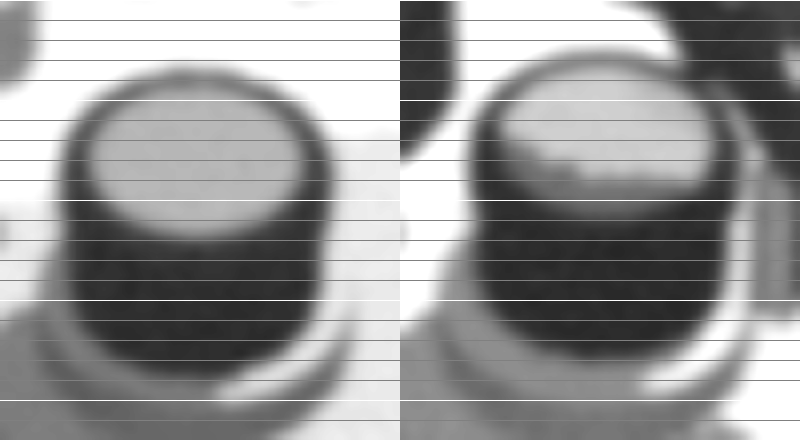

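The cap has risen about 5 mm (side disc up about 2.5 px), so the unscrewing works. Now I regrasp, slightly lower.

Emit:
{"method": "send_rows", "body": {"plan": [{"fingers": 0.7, "slide": [0, -0.001, 0.006], "yaw": 0}, {"fingers": -1, "slide": [0, -0.001, 0.006], "yaw": 0}, {"fingers": -1, "slide": [0, -0.001, 0.006], "yaw": 0}, {"fingers": -1, "slide": [0, -0.001, 0.006], "yaw": 0}, {"fingers": -1, "slide": [0, -0.001, 0.006], "yaw": 0}, {"fingers": -1, "slide": [0, -0.001, 0.006], "yaw": 0}, {"fingers": -1, "slide": [0, -0.001, 0.006], "yaw": 0}], "grip_force": 40}}

```text
t: 10.7
tcp_pos: [0.5319, -0.2153, 0.1514]
tool_rot: [[0.756, 0.655, 0.007], [0.655, -0.756, -0.005], [0.002, 0.008, -1.0]]
contact_force: [0.0, 1.5, 4.7]
width: 0.546
```

Emit:
{"method": "send_rows", "body": {"plan": [{"fingers": -1, "slide": [0, 0, -0.0006], "yaw": -0.06}, {"fingers": -1, "slide": [0, 0, -0.0012], "yaw": -0.12}, {"fingers": -1, "slide": [0, 0, -0.0018], "yaw": -0.18}, {"fingers": -1, "slide": [0, 0, -0.0024], "yaw": -0.24}, {"fingers": -1, "slide": [0, 0, -0.003], "yaw": -0.3}, {"fingers": -1, "slide": [0, 0, -0.0036], "yaw": -0.36}, {"fingers": -1, "slide": [0, 0, -0.0042], "yaw": -0.42}, {"fingers": -1, "slide": [0, 0, -0.0048], "yaw": -0.48}, {"fingers": -1, "slide": [0, 0, -0.0054], "yaw": -0.54}, {"fingers": -1, "slide": [0, 0, -0.006], "yaw": -0.6}, {"fingers": -1, "slide": [0, 0, -0.0066], "yaw": -0.66}, {"fingers": -1, "slide": [0, 0, -0.0072], "yaw": -0.72}]}}

```text
t: 11.7
tcp_pos: [0.5327, -0.2155, 0.1534]
tool_rot: [[-0.555, 0.832, 0.009], [0.832, 0.555, -0.005], [-0.009, 0.004, -1.0]]
contact_force: [3.0, 0.8, 1.5]
width: 0.545
```

```bash
python3 -c "
from h import *
st();go([.5313,-.2158,.154])"
```

```text
t 11.7 tcp [ 0.5327 -0.2155  0.1534] az 2.159663492058055 tilt -0.9999468004844222 q [ 0.2402  0.5052  0.092   1.821  -0.0584  0.808   0.9496] F [3.0452 0.8317 1.507 ] M [ 0.2174 -0.4206 -0.0606] w 0.5448872663690741
slide to [0.5313, -0.2158, 0.154] [ 0.0022 -0.0052 -0.0024]
```

Emit:
{"method": "send_rows", "body": {"plan": [{"fingers": -1, "slide": [0.002, -0.004, -0.0006], "yaw": -0.06}, {"fingers": -1, "slide": [0.002, -0.004, -0.0012], "yaw": -0.12}, {"fingers": -1, "slide": [0.002, -0.004, -0.0018], "yaw": -0.18}, {"fingers": -1, "slide": [0.002, -0.004, -0.0024], "yaw": -0.24}, {"fingers": -1, "slide": [0.002, -0.004, -0.003], "yaw": -0.3}, {"fingers": -1, "slide": [0.002, -0.004, -0.0036], "yaw": -0.36}, {"fingers": -1, "slide": [0.002, -0.004, -0.0042], "yaw": -0.42}, {"fingers": -1, "slide": [0.002, -0.004, -0.0048], "yaw": -0.48}, {"fingers": -1, "slide": [0.002, -0.004, -0.0054], "yaw": -0.54}, {"fingers": -1, "slide": [0.002, -0.004, -0.006], "yaw": -0.6}, {"fingers": -1, "slide": [0.002, -0.004, -0.0066], "yaw": -0.66}, {"fingers": -1, "slide": [0.002, -0.004, -0.0072], "yaw": -0.66}]}}

```text
t: 12.7
tcp_pos: [0.5321, -0.2155, 0.1554]
tool_rot: [[-0.941, -0.337, 0.01], [-0.337, 0.941, -0.005], [-0.008, -0.008, -1.0]]
contact_force: [1.1, 1.7, 2.8]
width: 0.547
```

Emit:
{"method": "send_rows", "body": {"plan": [{"fingers": -1, "slide": [0, 0, -0.004], "yaw": 0}, {"fingers": -1, "slide": [0, 0, -0.008], "yaw": 0}, {"fingers": -1, "slide": [0, 0, -0.008], "yaw": 0}]}}

```text
t: 12.95
tcp_pos: [0.5315, -0.2157, 0.1571]
tool_rot: [[-0.942, -0.334, 0.009], [-0.334, 0.942, -0.005], [-0.007, -0.008, -1.0]]
contact_force: [-1.2, 1.5, -1.0]
width: 0.545
```

```bash
python3 -c "
from h import *
st();go([.5313,-.2158,.158])"
```

```text
t 12.95 tcp [ 0.5315 -0.2157  0.1571] az -2.8005749526775685 tilt -0.9999477139095037 q [ 0.4916  0.5058 -0.2836  1.8101  0.1863  0.8415  2.0302] F [-1.1979  1.4568 -0.9762] M [ 0.2537  0.0797 -0.0315] w 0.5446927962167443
slide to [0.5313, -0.2158, 0.158] [ 0.001  -0.0002 -0.0035]
```

Forces are near zero, so it looks free. I'll lift gently and watch the force.

Emit:
{"method": "send_rows", "body": {"plan": [{"fingers": -1, "slide": [0, 0, -0.006], "yaw": 0}, {"fingers": -1, "slide": [0, 0, -0.012], "yaw": 0}, {"fingers": -1, "slide": [0, 0, -0.018], "yaw": 0}, {"fingers": -1, "slide": [0, 0, -0.018], "yaw": 0}]}}

```text
t: 13.28
tcp_pos: [0.5317, -0.2157, 0.162]
tool_rot: [[-0.943, -0.334, 0.009], [-0.334, 0.943, -0.005], [-0.007, -0.008, -1.0]]
contact_force: [0.1, 0.9, -0.5]
width: 0.542
```

Emit:
{"method": "send_rows", "body": {"plan": [{"fingers": -1, "slide": [0, 0, -0.03], "yaw": 0}, {"fingers": -1, "slide": [0, 0, -0.08], "yaw": 0}, {"fingers": -1, "slide": [0, 0, -0.16], "yaw": 0}, {"fingers": -1, "slide": [0, 0, -0.24], "yaw": 0}, {"fingers": -1, "slide": [0, 0, -0.3], "yaw": 0}, {"fingers": -1, "slide": [0, 0, -0.3], "yaw": 0}, {"fingers": -1, "slide": [0, 0, -0.3], "yaw": 0}]}}

```text
t: 13.87
tcp_pos: [0.5313, -0.2157, 0.238]
tool_rot: [[-0.943, -0.334, 0.011], [-0.334, 0.943, -0.006], [-0.009, -0.01, -1.0]]
contact_force: [0.2, -0.2, -1.8]
width: 0.546
```

Run:
```python
from h import *
o=st();go([.57,.02,.236]);go([.578,.282,.236]);snap('side','side2.png')
b=cv2.imread('pics/side2.png')
print(proj('side',o['tcp_pos']))
cv2.imwrite('pics/side2c.png',np.clip(cv2.resize(b[170:370,240:440],None,fx=3,fy=3)*1.5,0,255).astype(np.uint8))
```

```text
t 13.8667 tcp [ 0.5313 -0.2157  0.238 ] az -2.80140348891982 tilt -0.9999168081297456 q [ 0.5072  0.4205 -0.301   1.7078  0.1464  1.0224  2.0668] F [ 0.2499 -0.1939 -1.7525] M [ 0.0358  0.0221 -0.0418] w 0.5455530456242128
slide to [0.57, 0.02, 0.236] [-0.4604  0.8371  0.0038]
slide to [0.578, 0.282, 0.236] [-0.8403  1.8144 -0.0024]
(np.float64(340.5477481777919), np.float64(251.168386841287))
```

View pics/side2c.png

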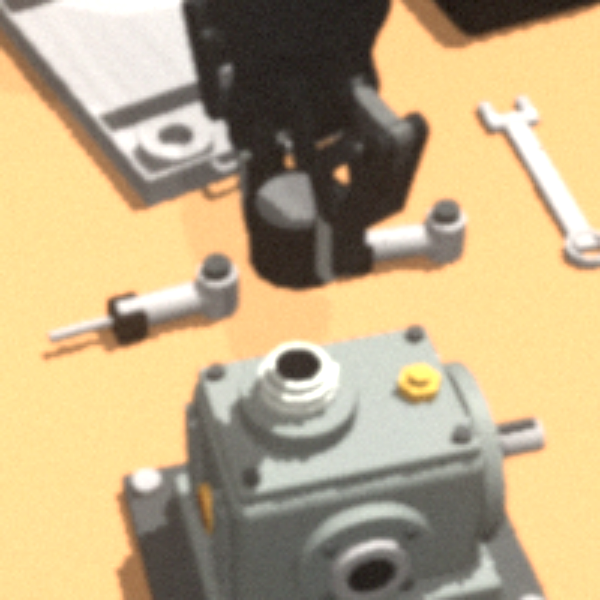

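The cap is off: the thread is visible at crop (298,380), and the cap hangs upright in the jaws at (295,230). Next I carry it to the bay.

Emit:
{"method": "send_rows", "body": {"plan": [{"fingers": -1, "slide": [-0.05, 0.1, 0], "yaw": 0}, {"fingers": -1, "slide": [-0.11, 0.2, 0], "yaw": 0}, {"fingers": -1, "slide": [-0.17, 0.31, 0], "yaw": 0}, {"fingers": -1, "slide": [-0.23, 0.42, 0], "yaw": 0}, {"fingers": -1, "slide": [-0.29, 0.53, 0], "yaw": 0}, {"fingers": -1, "slide": [-0.35, 0.64, 0], "yaw": 0}, {"fingers": -1, "slide": [-0.41, 0.75, 0], "yaw": 0}, {"fingers": -1, "slide": [-0.46, 0.84, 0], "yaw": 0}, {"fingers": -1, "slide": [-0.46, 0.84, 0], "yaw": 0}]}}

```text
t: 14.67
tcp_pos: [0.5689, 0.0279, 0.235]
tool_rot: [[-0.94, -0.341, 0.008], [-0.341, 0.94, -0.002], [-0.007, -0.005, -1.0]]
contact_force: [0.1, 1.8, -1.5]
width: 0.546
```

```bash
python3 -c "
from h import *
st();go([.578,.25,.236]);go([.578,.282,.236])"
```

```text
t 14.6667 tcp [0.5689 0.0279 0.235 ] az -2.793534766760257 tilt -0.9999631638840721 q [ 0.1047  0.424  -0.3491  1.7164  0.1698  1.0227  1.6152] F [ 0.1146  1.7959 -1.5387] M [0.0494 0.013  0.0078] w 0.54578577492661
slide to [0.578, 0.25, 0.236] [-0.3373  0.8229 -0.0053]
slide to [0.578, 0.282, 0.236] [-0.381   0.9432 -0.0055]
```

Emit:
{"method": "send_rows", "body": {"plan": [{"fingers": -1, "slide": [-0.05, 0.12, 0], "yaw": 0}, {"fingers": -1, "slide": [-0.1, 0.25, 0], "yaw": 0}, {"fingers": -1, "slide": [-0.15, 0.38, 0], "yaw": 0}, {"fingers": -1, "slide": [-0.2, 0.5, 0], "yaw": 0}, {"fingers": -1, "slide": [-0.25, 0.62, 0], "yaw": 0}, {"fingers": -1, "slide": [-0.3, 0.74, 0], "yaw": 0}, {"fingers": -1, "slide": [-0.35, 0.86, 0], "yaw": 0}, {"fingers": -1, "slide": [-0.38, 0.94, 0], "yaw": 0}, {"fingers": -1, "slide": [-0.38, 0.94, 0], "yaw": 0}, {"fingers": -1, "slide": [-0.38, 0.94, 0], "yaw": 0}]}}

```text
t: 15.5
tcp_pos: [0.5772, 0.2823, 0.2331]
tool_rot: [[-0.939, -0.344, 0.006], [-0.344, 0.939, -0.002], [-0.005, -0.004, -1.0]]
contact_force: [-0.0, -1.2, -1.3]
width: 0.549
```

```bash
python3 -c "
from h import *
st();go([.578,.282,.024])"
```

```text
t 15.5 tcp [0.5772 0.2823 0.2331] az -2.7908706160173793 tilt -0.9999776223857101 q [-0.3104  0.5378 -0.363   1.5231  0.2103  1.1151  1.2028] F [-0.0081 -1.1864 -1.3084] M [-0.0459  0.0101 -0.0169] w 0.5491312429641961
slide to [0.578, 0.282, 0.024] [0.0014 0.0016 0.8363]
```

Emit:
{"method": "send_rows", "body": {"plan": [{"fingers": -1, "slide": [0, 0, 0.08], "yaw": 0}, {"fingers": -1, "slide": [0, 0, 0.18], "yaw": 0}, {"fingers": -1, "slide": [0, 0, 0.29], "yaw": 0}, {"fingers": -1, "slide": [0, 0, 0.4], "yaw": 0}, {"fingers": -1, "slide": [0, 0, 0.51], "yaw": 0}, {"fingers": -1, "slide": [0, 0, 0.61], "yaw": 0}, {"fingers": -1, "slide": [0, 0, 0.69], "yaw": 0}, {"fingers": -1, "slide": [0, 0, 0.75], "yaw": 0}, {"fingers": -1, "slide": [0, 0, 0.79], "yaw": 0}, {"fingers": -1, "slide": [0, 0, 0.82], "yaw": 0}, {"fingers": -1, "slide": [0, 0, 0.82], "yaw": 0}, {"fingers": -1, "slide": [0, 0, 0.82], "yaw": 0}]}}

```text
t: 16.5
tcp_pos: [0.5787, 0.2813, 0.0283]
tool_rot: [[-0.939, -0.343, 0.006], [-0.343, 0.939, -0.003], [-0.005, -0.005, -1.0]]
contact_force: [0.4, 0.3, -1.2]
width: 0.546
```

Emit:
{"method": "send_rows", "body": {"plan": [{"fingers": -1, "slide": [0, 0, 0.01], "yaw": 0}, {"fingers": -1, "slide": [0, 0, 0.02], "yaw": 0}, {"fingers": -1, "slide": [0, 0, 0.03], "yaw": 0}, {"fingers": -1, "slide": [0, 0, 0.04], "yaw": 0}, {"fingers": -1, "slide": [0, 0, 0.05], "yaw": 0}, {"fingers": -1, "slide": [0, 0, 0.05], "yaw": 0}]}}

```text
t: 17.0
tcp_pos: [0.5785, 0.2811, 0.0153]
tool_rot: [[-0.939, -0.343, 0.006], [-0.343, 0.939, -0.003], [-0.004, -0.005, -1.0]]
contact_force: [0.5, -0.1, -1.7]
width: 0.544
```

Still no contact (about 6 mm expected), so I go down in small steps.

Emit:
{"method": "send_rows", "body": {"plan": [{"fingers": -1, "slide": [0, 0, 0.004], "yaw": 0}, {"fingers": -1, "slide": [0, 0, 0.008], "yaw": 0}, {"fingers": -1, "slide": [0, 0, 0.012], "yaw": 0}, {"fingers": -1, "slide": [0, 0, 0.016], "yaw": 0}, {"fingers": -1, "slide": [0, 0, 0.016], "yaw": 0}]}}

```text
t: 17.42
tcp_pos: [0.5785, 0.2811, 0.0111]
tool_rot: [[-0.939, -0.343, 0.006], [-0.343, 0.939, -0.003], [-0.004, -0.005, -1.0]]
contact_force: [-0.6, 0.5, -1.9]
width: 0.542
```

Emit:
{"method": "send_rows", "body": {"plan": [{"fingers": -1, "slide": [0, 0, 0.003], "yaw": 0}, {"fingers": -1, "slide": [0, 0, 0.005], "yaw": 0}, {"fingers": -1, "slide": [0, 0, 0.005], "yaw": 0}]}}

```text
t: 17.67
tcp_pos: [0.5784, 0.281, 0.0097]
tool_rot: [[-0.939, -0.343, 0.005], [-0.343, 0.939, -0.003], [-0.004, -0.005, -1.0]]
contact_force: [-0.3, 0.1, -0.8]
width: 0.546
```

Emit:
{"method": "send_rows", "body": {"plan": [{"fingers": -1, "slide": [0, 0, 0.003], "yaw": 0}, {"fingers": -1, "slide": [0, 0, 0.006], "yaw": 0}, {"fingers": -1, "slide": [0, 0, 0.006], "yaw": 0}]}}

```text
t: 17.92
tcp_pos: [0.5789, 0.2812, 0.0094]
tool_rot: [[-0.939, -0.343, 0.007], [-0.343, 0.939, -0.003], [-0.005, -0.005, -1.0]]
contact_force: [-1.1, -2.1, 8.3]
width: 0.543
```

It is on the floor (8 N upward, at the expected height), so I release it and then withdraw.

Emit:
{"method": "send_rows", "body": {"plan": [{"fingers": 0.2, "slide": [0, 0, 0], "yaw": 0}, {"fingers": 0.6, "slide": [0, 0, 0], "yaw": 0}, {"fingers": 0.9, "slide": [0, 0, 0], "yaw": 0}, {"fingers": 0.9, "slide": [0, 0, 0], "yaw": 0}, {"fingers": 0.9, "slide": [0, 0, 0], "yaw": 0}, {"fingers": 0.9, "slide": [0, 0, 0], "yaw": 0}]}}

```text
t: 18.42
tcp_pos: [0.5788, 0.2811, 0.0092]
tool_rot: [[-0.939, -0.343, 0.006], [-0.343, 0.939, -0.003], [-0.005, -0.005, -1.0]]
contact_force: [-0.5, 0.3, -0.6]
width: 0.951
```

Emit:
{"method": "send_rows", "body": {"plan": [{"fingers": 0.9, "slide": [0, 0, -0.03], "yaw": 0}, {"fingers": 0.9, "slide": [0, 0, -0.08], "yaw": 0}, {"fingers": 0.9, "slide": [0, 0, -0.15], "yaw": 0}, {"fingers": 0.9, "slide": [0, 0, -0.25], "yaw": 0}, {"fingers": 0.9, "slide": [0, 0, -0.37], "yaw": 0}, {"fingers": 0.9, "slide": [0, 0, -0.5], "yaw": 0}, {"fingers": 0.9, "slide": [0, 0, -0.62], "yaw": 0}, {"fingers": 0.9, "slide": [0, 0, -0.7], "yaw": 0}, {"fingers": 0.9, "slide": [0, 0, -0.7], "yaw": 0}, {"fingers": 0.9, "slide": [0, 0, -0.7], "yaw": 0}]}}

```text
t: 19.25
tcp_pos: [0.5783, 0.282, 0.1867]
tool_rot: [[-0.939, -0.343, 0.01], [-0.343, 0.939, -0.001], [-0.009, -0.005, -1.0]]
contact_force: [-0.3, -0.1, 0.1]
width: 0.949
```

Run:
```python
from h import *
st();s=snap('side','s3.png');w=snap('wrist','w3.png')
print('pred wrist',proj('wrist',[.5785,.281,.0355]),'side',proj('side',[.5785,.281,.0355]))
a=cv2.imread('pics/s3.png')[130:290,200:413];b=cv2.imread('pics/w3.png')
b=cv2.resize(b,(400,300),interpolation=cv2.INTER_AREA);a=cv2.resize(a,(400,300),interpolation=cv2.INTER_CUBIC)
cv2.imwrite('pics/f3.png',np.clip(np.hstack([a,b])*1.5,0,255).astype(np.uint8))
```

```text
t 19.25 tcp [0.5783 0.282  0.1867] az -2.791525142331401 tilt -0.999951536906992 q [-0.3134  0.5771 -0.3562  1.5859  0.2341  1.0129  1.1811] F [-0.2546 -0.0891  0.0529] M [ 0.0091  0.0273 -0.0016] w 0.9488257762152792
pred wrist (np.float64(321.98506545861534), np.float64(222.9380571137156)) side (np.float64(286.4741416624133), np.float64(173.37491419295552))
```

View pics/f3.png

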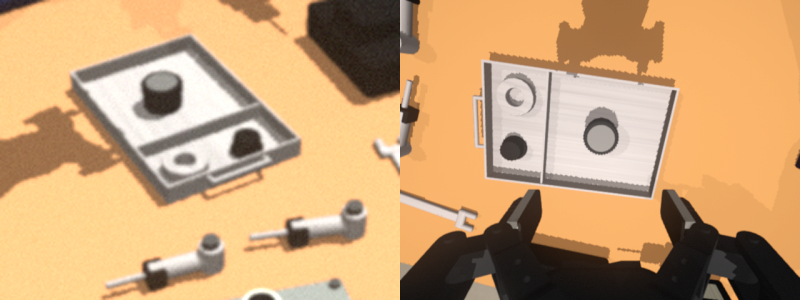

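The cap stands upright near the middle of the wide bay: side panel (162,92), and wrist panel (601,136), close to the prediction. The bystanders are in place and the arm is clear, so I hand in.

```bash
python3 -c "
from station import arm
print(arm.finish_job())"
```

```text
the job is handed in; nothing more can be done
None
```

I unscrewed the black filler cap about 7.8 rad counter-clockwise in two holds. I then lifted it off with almost no force on the tool, set it down on the floor of the wide bay with about 8 N of contact, let go and backed off. I handed the job in at about 19.4 s.

**Last checks:** In the final side and wrist pictures the cap stands upright near the middle of the bay. The bearing, shaft cap and both screwdriver heads look where they were, the fingers are open, and the tool force is near zero.

**One disagreement:** After the first hold I measured a rise of only about 5 mm, against 6.5 mm expected. That fits within the thread play, and the cap came free on the second hold.

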